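# Open the pinch-catch stock bin

### The job

Open the stock bin with the orange buttons so that its stock can be counted: pinch the two orange buttons together to free the catch, then swing the lid right back onto its stop. Do not wrench the lid while the catch still holds it, leave the blue bin shut, and leave everything else where it stands.

Things in the scene. Friction and masses are not known exactly. Their poses are not given: they have to be found in the camera images.
- orange_bin: the stock bin to open: orange pinch buttons, orange mark on its front; screwed down. Grey, 170 wide (y), 145 high at the back, 76 at the front. Origin: centre of its underside. Its x runs from the low front (wall at x = -70) to the back (x = +78), y to its left, z up. Its white lid is 158 long from hinge to front edge, 170 wide, 6 thick
- orange_bin_hinge (a point): middle of the lid's hinge line (along the bin's y, at the back: x = +68, z = 145), on the plane of the lid's underside; fixed, axes parallel to the bin's. From here the shut lid slopes down to the front, 25 degrees below level
- orange_bin_lid (a joint): opening of that lid in rad: 0 shut (25 degrees below level), 0.44 level, 2.01 upright, 2.15 right back on its stop (leaning 8 degrees past upright). The hinge is stiff (about 0.4 N m), so the lid stays at whatever angle it is left
- orange_bin_catch (a point): middle of the pinch catch on the lid, midway between its two orange buttons at their centres' height; 112 from the hinge, 16 above the lid's top face. Moves with the lid; axes: x along the lid from front to hinge, y left, z square out of the lid's top. Black housing 36 (x) x 44 (y) x 30 high; 62 over the buttons at rest, 46 with both fully in
- orange_bin_lip (a point): middle of the lid's front edge, on the underside; axes as the catch's. A 6 thick rib along this edge reaches 8 below the underside. The two hooks hang 22 below the underside, 109 to 125 from the hinge, within 30 of the lid's middle; the rest of the underside is flat and free
- orange_bin_btn_l (a joint): orange button on the catch's +y side, its face 26 (x) x 24 (z), 9 proud; travel in m, 0 out, 0.008 fully in (towards the middle). Its hook lets go when it is in by more than 5; both must. The spring takes about 4 N at the start, 11 N at the end, and pushes it out again when let go
- orange_bin_btn_r (a joint): the same for the button on the -y side
- orange_bin_hook_l: steel hook under the lid, fixed to the +y button and moving with it; origin as orange_bin_catch but shifted by the button's travel
- orange_bin_hook_r: the same on the -y button
- orange_bin_keeper: the two steel ledges inside the bin's front under which the hooks catch; fixed, origin and axes as orange_bin
- blue_bin: a second bin, alike in all but its blue buttons and blue mark, to be left shut; same origin and axes. Either bin may be on the left
- blue_bin_lid (a joint): opening of the blue bin's lid, 0 shut
- polish_dark: bystander, loose: black round bottle of polish, diameter 76, 200 tall, purple cap; origin: centre of its underside
- polish_purple: bystander, loose: purple round bottle of polish, diameter 76, 190 tall, white cap; origin: centre of its underside
- carton_white: bystander, loose: white carton 90 x 140 x 100; origin: centre of its underside
- carton_brown: bystander, loose: brown carton 150 x 90 x 80; origin: centre of its underside
- canister: bystander, loose: small amber jar with a black lid, diameter 54, 85 tall, standing between the two bins; origin: centre of its underside
- tape_roll: bystander, loose: yellow roll of tape lying flat, outside diameter 100, 36 high; origin: centre of its underside
- scraper: bystander, loose: scraper 200 long, lying flat, handle towards its -x; origin: under its middle

How it is judged:
On the way, in this order (a step that is already met when the one before it is completed fails the run):
1. both orange buttons are pinched in together (each more than 5.5 mm) with the lid still shut or barely lifted (value of joint each of orange_bin_btn_l, orange_bin_btn_r above 0.0055 m and value of joint orange_bin_lid below 0.3 rad), for 0.1 s.
2. the lid is raised past level (value of joint orange_bin_lid above 0.5 rad), for 0.1 s.
At the end, for the whole second after the job is handed in: The orange bin's lid is at rest right back, within 0.15 rad of its stop (opening more than 2.0 rad), the blue bin's lid is shut (under 0.03 rad), and each loose bystander is within 40 mm of where it started (value of joint orange_bin_lid between 2 and 2.25 rad and velocity of joint orange_bin_lid between -0.05 and 0.05 rad/s and value of joint blue_bin_lid below 0.03 rad and distance of each of polish_dark, polish_purple, carton_white, carton_brown, canister, tape_roll, scraper from where it was at the start of the episode below 0.04 m); the robot touches nothing.
It fails at once if the lid is wrenched: a hook is pulled against its ledge with more than 25 N (contact force between any of orange_bin_hook_l, orange_bin_hook_r and orange_bin_keeper above 25 N).
It fails at once if the blue bin's lid is opened (over 0.1 rad) (value of joint blue_bin_lid above 0.1 rad).
It fails at once if a bottle, carton or jar is tipped over (over 0.5 rad) (angle between any of polish_dark, polish_purple, carton_white, carton_brown, canister's own z axis and vertical above 0.5 rad).
It also fails if it takes over 53 s, if anything falls off the work surface, if the arm or the gripper's body presses on something with over 40 N, if the wrist force passes 120 N, or if a joint passes its speed limit or range.

### The arm

A 6-joint arm with a two-finger parallel gripper is mounted at the origin on the work surface. World frame = base frame: x ahead of the robot, y to its left, z up, the work surface at z = 0. Lengths are in m, angles in rad, forces in N, time in s.
With the tool pointing down it reaches from about 0.35 to 0.975 m from the base axis. Payload 4.9 kg.
Tool frame: the origin (TCP) lies on the centre line of the jaws, within the pads' length; the fingertips stand 14 mm ahead of it and the grasp point (between the pads) lies 5 mm behind it; x points along the fingers, z is the direction in which the jaws open and shut, and the axes are right-handed (so a half turn about x gives the same grasp; the last joint's range is limited). The gripper opens to 85 mm and grips with 20 to 120 N. Pads are 22 mm wide; open, the fingers measure 114 mm over their backs; the gripper's body (76 mm by 85 mm) begins 54 mm behind the grasp point. The pads swing forward as they close: fully open they stand 13 mm farther back than shut.
Start: joints at [-1.339, 0.053, 1.613, -0, 1.476, -0.119], TCP at [0.215, -0.587, 0.245] pointing down, gripper open.
Joint ranges: [-3.01, 3.01], [-1.01, 2.22], [0.06, 2.58], [-1.02, 4.17], [0.09, 2.62], [-3.14, 3.14]. Speed limits (rad/s): [2.57, 2.57, 3.14, 3.14, 3.14, 3.14].

### API

Orientations are given as a rotation vector (axis times angle).
In Python, from station import ctrl gives the robot as it stands.
- The arm moves only by the tool move_arm, never from a script. Its argument "increments" is a list that holds one entry, the list of rows, each a list of 4 numbers: the shift along the tool's x, y, z in units of 25 cm (1.0 is 25 cm), then the turn about the tool's x in units of 90 degrees (1.0 is 90 degrees). A call has 1 to 20 rows; each row shifts and turns the commanded pose from where the row before left it, along the tool's axes as they then stand; what a row does not reach is not made up. A row lasts 1/12 s, in which the tool goes at most 41.7 mm and 7.16 degrees, less where a joint would pass 70% of its speed; a pose out of reach is approached as far as the arm can. A call with a number of a shift or a turn outside -1 to 1 is refused whole. A call with a gripper value outside its range is refused whole. "gripper" is the closure, from 0 (fully open) to 1 (shut), set as the call begins (left out, the last holds). The fingers move at their own pace and stop on an object; "squeeze" is the grip in N (left out, the last holds). Time passes only in rows, so rows that do not move let the fingers close. It gives the time, the measured TCP pose, the force and the opening at its end, in the units of the state.
- ctrl.get_obs(): the state, without advancing time (a new reading comes with each control period).
- ctrl.get_image(name): name is "side" or "top" or "wrist"; returns a dict with "pixels" (400x640x3 uint8, red, green, blue), "depth" (400x640 float32, m along the optical axis (not along the pixel's ray), 0 where there is no reading), "K" (3x3 intrinsics, pixels), "extrinsics" (4x4, takes a point from camera to world coordinates); the wrist camera has in their place "tool_from_camera" (4x4, takes a point from camera to tool coordinates, whose origin is the TCP and whose axes are the tool frame's). Camera axes: x right, y up, looking along -z (the intrinsics and any distortion apply to the point x, -y, -z); pixel columns grow to the right and rows downward; lengths in m; the calibration is good to about 2 mm. A picture is of the moment at which its call begins: read the wrist's pose just before it.
- ctrl.finish_job(): hands the job in, once; it reports no verdict.
Trained networks look in the newest picture that a camera, given by its name, has taken for a name from the list of things; names that differ only in an ending like _2 or _b are one class to them, and where a whole thing is asked for, a point or a joint stands for the part that bears it (a point fixed in the world has none). Each returns a list of dicts, best first, with "score" (0 to 1); they miss things now and then, are a little off and sometimes report something else, mostly with a low value. They report only what shows in the picture. A call takes as long as a camera call.
- ctrl.trace(camera, target): "region" (400x640 bool, what is visible of it) and "pixel" ([row, column] in pixels, amid what is visible of it).
The state is a dict: "t": time; "q": joint angles; "dq": joint speeds; "effort": joint torques, N m; "tool_pos": TCP position; "tool_rot": TCP orientation; "contact_force": force on the tool from outside, world axes, zero at the start; "wrist_torque": the same for the moment, N m; "opening": finger opening in m.
Only numpy, scipy, OpenCV 4.12 (cv2) and the standard library are available. Lean on these libraries where they do the work, as an engineer would, in place of code of your own. Each camera call takes 0.05 s, during which the arm holds its last target. There are 200 camera calls.

## Working session

There is one attempt and no reset: what is moved stays moved. The work goes in short steps, Python scripts to look and compute and a tool call to move; the robot and the scene stay as the last step left them, time stands still between calls to the robot, and variables do not carry over. Pictures are saved under pics/ and viewed, about 8 in all and at most 12, crops included, and the job is handed in when it is done.

Besides the shell and the picture viewer there is one more tool, called after ">>>" as name(argument=value, ...) on one line, values as JSON. move_arm: Moves the arm, as the interface text tells. Shifts and turns lie within -1 to 1; 1 stands for 25 cm of shift or 90 degrees of turn. Its arguments: {"type":"object","properties":{"increments":{"type":"array","items":{"type":"array","items":{"type":"array","items":{"type":"number","minimum":-1,"maximum":1}}}},"gripper":{"type":"number"},"squeeze":{"type":"number"}},"required":["increments"]}

```bash
mkdir -p pics; cat > h.py <<'E'
import numpy as np, cv2
from scipy.spatial.transform import Rotation as R
from station import ctrl
def cam(n):
    o=ctrl.get_obs(); im=ctrl.get_image(n)
    if n=='wrist':
        T=np.eye(4);T[:3,:3]=R.from_rotvec(o['tool_rot']).as_matrix();T[:3,3]=o['tool_pos']
        E=T@np.array(im['tool_from_camera'])
    else: E=np.array(im['extrinsics'])
    K=np.array(im['K']);d=im['depth'];v,u=np.mgrid[:400,:640]
    P=np.stack([(u-K[0,2])/K[0,0]*d,-(v-K[1,2])/K[1,1]*d,-d],-1)@E[:3,:3].T+E[:3,3]
    P[d<=0]=np.nan
    return im,P
def save(im,f,s=1): cv2.imwrite('pics/'+f,cv2.resize(im['pixels'][...,::-1],None,fx=s,fy=s))
E
python3 - <<'E'
from h import *
o=ctrl.get_obs();print(o['t'],o['tool_pos'],R.from_rotvec(o['tool_rot']).as_matrix().round(3))
for n in('top','side'):
    im,P=cam(n);save(im,n+'.png')
    print(n, [k for k in im], im['extrinsics'])
    for t in('orange_bin','orange_bin_catch','orange_bin_btn_l','orange_bin_btn_r','orange_bin_lip','blue_bin','blue_bin_catch','canister','polish_dark','polish_purple','carton_white','carton_brown','tape_roll','scraper'):
        try:
            for r in ctrl.trace(n,t)[:1]:
                print(t,round(r['score'],2),r['pixel'],r['region'].sum(),np.nanmedian(P[r['region']],0).round(3),np.nanpercentile(P[r['region']],[3,97],axis=0).round(3).tolist())
        except Exception as e: print(t,e)
E
```

```text
0.0 [ 0.21460721 -0.58638091  0.24405136] [[-0.     0.939  0.344]
 [ 0.002  0.344 -0.939]
 [-1.     0.    -0.002]]
top ['pixels', 'depth', 'K', 'extrinsics'] [[ 1.26617962e-02  9.90270954e-01 -1.38575309e-01  2.76156879e-01]
 [-9.99918325e-01  1.27805134e-02 -3.31288409e-05  5.98499604e-03]
 [ 1.73825706e-03  1.38564410e-01  9.90351898e-01  1.71396992e+00]
 [ 0.00000000e+00  0.00000000e+00  0.00000000e+00  1.00000000e+00]]
orange_bin 0.82 [198.2, 268.1] 3003 [0.503 0.176 0.121] [[0.421, 0.091, 0.008], [0.584, 0.262, 0.15]]
orange_bin_catch 0.6 [199.2, 266.8] 2463 [0.505 0.18  0.122] [[0.432, 0.1, 0.083], [0.575, 0.264, 0.149]]
orange_bin_lip 0.82 [196.6, 267.2] 2394 [0.504 0.179 0.122] [[0.432, 0.1, 0.085], [0.573, 0.262, 0.148]]
blue_bin 0.88 [205.9, 372.4] 3052 [ 0.496 -0.16   0.12 ] [[0.416, -0.246, 0.006], [0.576, -0.075, 0.149]]
blue_bin_catch it knows: blue_bin, blue_bin_lid, canister, carton_brown, carton_white, orange_bin, orange_bin_btn, orange_bin_catch, orange_bin_hinge, orange_bin_hook, orange_bin_keeper, orange_bin_lid, orange_bin_l
canister 0.59 [168.7, 325.0] 257 [ 0.6
[... 1735 characters left out ...]
inge, orange_bin_hook, orange_bin_keeper, orange_bin_lid, orange_bin_l
canister 0.79 [216.0, 275.4] 609 [0.613 0.013 0.058] [[0.59, -0.024, -0.001], [0.642, 0.025, 0.087]]
polish_purple 0.84 [118.5, 263.3] 1087 [ 0.702 -0.317  0.1  ] [[0.672, -0.347, 0.011], [0.736, -0.304, 0.188]]
carton_white 0.61 [115.5, 338.0] 1403 [ 0.47  -0.365  0.095] [[0.429, -0.487, 0.012], [0.514, -0.35, 0.102]]
carton_brown 0.64 [370.1, 279.6] 3612 [0.542 0.446 0.079] [[0.47, 0.394, 0.043], [0.612, 0.486, 0.082]]
tape_roll 0.88 [156.9, 388.7] 719 [ 0.307 -0.251  0.027] [[0.263, -0.308, -0.0], [0.352, -0.217, 0.038]]
scraper 0.66 [307.3, 402.4] 1226 [0.28  0.231 0.003] [[0.223, 0.206, -0.002], [0.405, 0.267, 0.02]]
```

View pics/top.png

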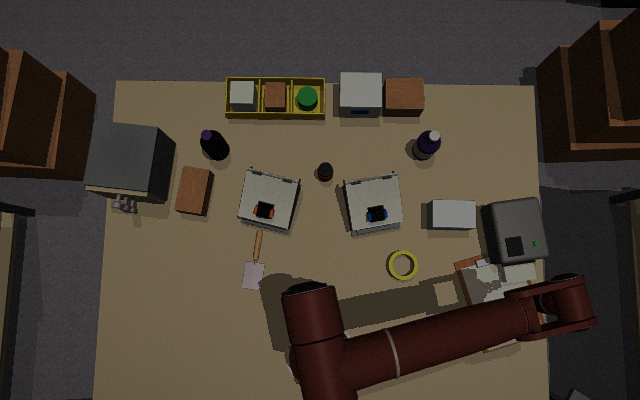

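View pics/side.png

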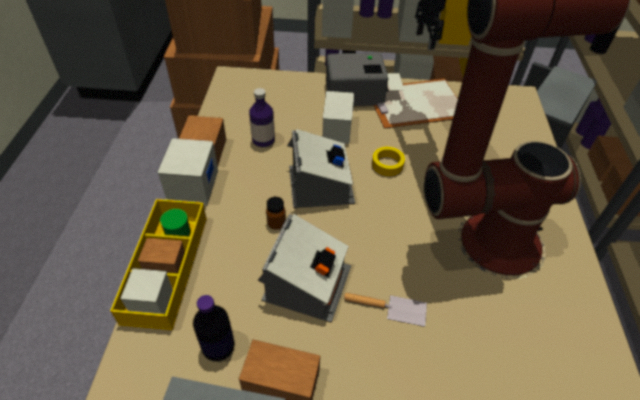

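```bash
cat >> h.py <<'E'
def lidfit(P,reg,im):
    "plane of the lid from bright pixels; returns normal, yaw, point"
    px=im['pixels'].astype(int); m=reg&np.isfinite(P[...,2])&(P[...,2]>.07)
    m&=(px.max(-1)-px.min(-1)<40)&(px.min(-1)>90)
    X=P[m]; 
    for _ in range(6):
        c=X.mean(0); n=np.linalg.svd(X-c,full_matrices=False)[2][2]; n*=np.sign(n[2])
        X=X[abs((X-c)@n)<.004]
    return n,np.arctan2(-n[1],-n[0]),c,len(X)
def btns(P,im,c,r=.12):
    hsv=cv2.cvtColor(im['pixels'],cv2.COLOR_RGB2HSV)
    return (hsv[...,0]<20)&(hsv[...,1]>130)&(hsv[...,2]>100)&(np.linalg.norm(P[...,:2]-c[:2],axis=-1)<r)&(P[...,2]>.08)
E
python3 - <<'E'
from h import *
for n in('top','side'):
    im,P=cam(n)
    r=ctrl.trace(n,'orange_bin')[0]['region']
    nn,y,c,k=lidfit(P,r,im);b=btns(P,im,c)
    print(n,nn.round(3),'tilt',np.degrees(np.arccos(nn[2])),'yaw',np.degrees(y),c.round(3),k)
    Q=P[b];print('btn',b.sum(),Q.mean(0).round(4),Q.min(0).round(3),Q.max(0).round(3))
    k=cv2.minAreaRect(P[r&(P[...,2]>.075)][:,:2].astype(np.float32)*1000);print(k)
E
```

```text
top [-0.407  0.105  0.908] tilt 24.825720936465494 yaw -14.44304412773539 [0.51  0.179 0.12 ] 1471
btn 30 [0.4633 0.1894 0.129 ] [0.447 0.162 0.121] [0.481 0.221 0.141]
((515.125732421875, 178.7538604736328), (172.3682403564453, 166.73486328125), 75.74586486816406)
side [-0.408  0.1    0.908] tilt 24.831602894220172 yaw -13.767716655195542 [0.513 0.188 0.119] 3301
btn 108 [0.4691 0.2034 0.1262] [0.449 0.143 0.102] [0.489 0.225 0.135]
((517.5325927734375, 180.20663452148438), (174.51687622070312, 168.0187225341797), 76.24897003173828)
```

>>> move_arm(increments=[[[-0.15, 0, 0, 0], [-0.15, 0.05, 0, 0], [-0.1, 0.16, 0, 0], [0, 0.16, 0, 0], [0, 0.16, 0, 0], [0, 0.1, -0.12, 0.05], [0, 0, -0.16, 0.07], [0, 0, -0.16, 0.07], [0, 0, -0.16, 0.07]]])

```text
t: 2.35
tool_pos: [0.3283, -0.3866, 0.342]
tool_rot: [1.256, 1.179, -1.256]
contact_force: [0.3, 0.9, 2.3]
opening: 0.0852
```

```bash
cat >> h.py <<'E'
def go(p,yaw):
    "total row values to bring TCP to p with tool y along yaw; shift expressed in current axes"
    o=ctrl.get_obs();M=R.from_rotvec(o['tool_rot']).as_matrix()
    a=np.arctan2(M[1,1],M[0,1]); d=-(yaw-a)
    print('t',o['t'],'pos',o['tool_pos'].round(4),'tooly yaw',np.degrees(a).round(2),'shift',(M.T@(np.array(p)-o['tool_pos'])/.25).round(3),'turn',round(np.degrees(d)/90,3),'q',np.round(o['q'],2))
E
python3 - <<'E'
from h import *
go([.45,.185,.30],np.radians(-14.1))
print(ctrl.get_image('wrist')['tool_from_camera'].round(3))
E
```

```text
t 2.35 pos [ 0.3283 -0.3866  0.342 ] tooly yaw -3.62 shift [ 0.169  0.341 -2.313] turn 0.116 q [-1.01 -0.27  1.75 -0.    1.66  0.62]
[[ 0.     0.294 -0.956 -0.129]
 [ 0.     0.956  0.294  0.074]
 [ 1.    -0.     0.    -0.001]
 [ 0.     0.     0.     1.   ]]
```

>>> move_arm(increments=[[[0, 0.06, -0.1, 0], [0, 0.06, -0.148, 0], [0, 0.06, -0.148, 0], [0, 0.06, -0.148, 0], [0, 0.06, -0.148, 0], [0, 0.041, -0.148, 0], [0, 0, -0.148, 0], [0, 0, -0.148, 0], [0, 0, -0.148, 0], [0, 0, -0.148, 0], [0, 0, -0.148, 0], [0, 0, -0.148, 0], [0, 0, -0.148, 0], [0, 0, -0.148, 0], [0.04, 0, -0.148, 0], [0.06, 0, -0.1, 0], [0.06, 0, -0.04, 0.058], [0, 0, 0, 0.058], [0, 0, 0, 0], [0, 0, 0, 0]]])

```text
t: 4.07
tool_pos: [0.4471, 0.1839, 0.3026]
tool_rot: [1.382, 1.087, -1.382]
contact_force: [0.5, 0.0, -0.0]
opening: 0.0853
```

```bash
python3 - <<'E'
from h import *
go([.464,.19,.25],np.radians(-14.1))
im,P=cam('wrist');save(im,'w1.png')
for t in('orange_bin','orange_bin_btn_l','orange_bin_lip'):
    for r in ctrl.trace('wrist',t)[:2]: print(t,round(r['score'],2),r['pixel'],r['region'].sum(),np.nanmedian(P[r['region']],0).round(4))
r=ctrl.trace('wrist','orange_bin')[0]['region']
n,y,c,k=lidfit(P,r,im);b=btns(P,im,c)
print(n.round(3),np.degrees(np.arccos(n[2])),'yaw',np.degrees(y),c.round(3),k)
k,l,s,cc=cv2.connectedComponentsWithStats(b.astype(np.uint8))
for i in range(1,k):
    if s[i,4]>15:
        Q=P[l==i]; print(s[i],cc[i].round(1),Q.mean(0).round(4),Q.min(0).round(4),Q.max(0).round(4),'h over lid',((Q-c)@n).min().round(4),((Q-c)@n).max().round(4))
E
```

```text
t 4.0667 pos [0.4471 0.1839 0.3026] tooly yaw -13.59 shift [ 0.21   0.06  -0.039] turn 0.006 q [ 0.24 -0.32  1.86 -0.    1.61  2.04]
orange_bin 0.77 [97.8, 305.3] 28631 [0.5291 0.1777 0.1319]
orange_bin 0.48 [107.9, 301.8] 25389 [0.5209 0.1793 0.1292]
orange_bin_btn_l 0.59 [163.8, 276.4] 271 [0.4766 0.2162 0.1288]
orange_bin_btn_l 0.49 [163.2, 330.5] 284 [0.4643 0.1656 0.1285]
orange_bin_lip 0.58 [108.7, 303.3] 25439 [0.5208 0.1793 0.1292]
orange_bin_lip 0.46 [161.3, 329.5] 275 [0.4663 0.1651 0.1285]
[-0.41   0.1    0.907] 24.941026481967604 yaw -13.75362680336211 [0.527 0.17  0.13 ] 19829
[325 149  10  30 255] [329.4 163.5] [0.4639 0.1654 0.1281] [0.4485 0.1586 0.0969] [0.4769 0.1728 0.135 ] h over lid -0.0008 0.0296
[274 159   7   5  23] [277.3 160.7] [0.4795 0.2144 0.1333] [0.4766 0.2118 0.1317] [0.4814 0.2177 0.1346] h over lid 0.026 0.0287
```

View pics/w1.png

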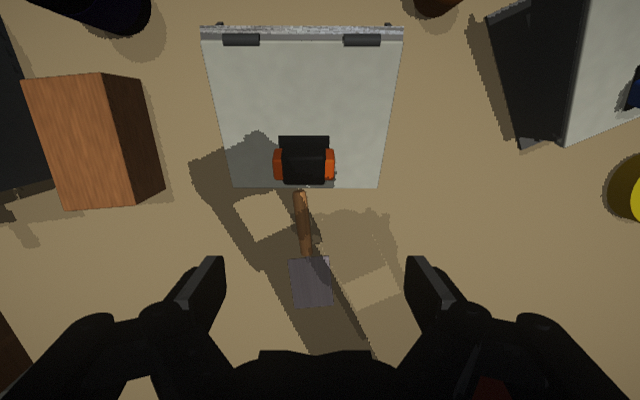

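```bash
python3 - <<'E'
from h import *
im,P=cam('wrist')
r=ctrl.trace('wrist','orange_bin')[0]['region'];n,y,c,k=lidfit(P,r,im)
bx=np.array([np.cos(y),np.sin(y),0]);by=np.cross([0,0,1],bx);lx=np.cross(by,n)
# everything standing 12..40 mm above lid near the catch = housing + buttons
H=(P-c)@n
m=(H>.020)&(H<.04)&(np.linalg.norm(P[...,:2]-[.467,.188],axis=-1)<.06)
Q=P[m]-c
u,v=Q@lx,Q@by
print('block',m.sum(),np.percentile(u,[1,99]).round(4),np.percentile(v,[1,99]).round(4),np.percentile(H[m],[5,50,95]).round(4))
um,vm=np.percentile(u,[1,99]).mean(),np.percentile(v,[1,99]).mean()
print('catch from block',(c+lx*um+by*vm+n*.016).round(4))
L=r&(abs(H)<.004);q=P[L]-c
print('lid',np.percentile(q@lx,[.3,99.7]).round(4),np.percentile(q@by,[.3,99.7]).round(4), 'yaw',np.degrees(y))
pts=np.stack([q@lx,q@by],-1).astype(np.float32)*1000;print(cv2.minAreaRect(pts))
rs=[x for x in ctrl.trace('wrist','orange_bin_btn_l')[:2]]
for x in rs:
    w=P[x['region']]-c; print(np.nanmean(w@lx).round(4),np.nanpercentile(w@by,[2,50,98]).round(4),np.nanpercentile(w@n,[5,95]).round(4))
E
```

```text
block 1838 [-0.0768 -0.0427] [-0.0234  0.0364] [0.0226 0.0293 0.0307]
catch from block [0.4696 0.191  0.119 ]
lid [-0.1048  0.0555] [-0.0775  0.0906] yaw -13.74717785221472
((-24.93408203125, 6.680458068847656), (170.41627502441406, 162.08486938476562), 89.93367767333984)
-0.0561 [-0.0242 -0.0193 -0.0145] [0.009  0.0287]
-0.056 [0.0284 0.0325 0.0368] [0.0126 0.0288]
```

```bash
python3 - <<'E'
from h import *
go([.470,.191,.125],np.radians(-13.75))
E
```

```text
t 4.4667 pos [0.4472 0.1836 0.3027] tooly yaw -13.75 shift [ 0.711  0.081 -0.05 ] turn -0.0 q [ 0.24 -0.32  1.86  0.    1.61  2.05]
```

>>> move_arm(increments=[[[0.05, 0.041, -0.025, 0], [0.1, 0.04, -0.025, 0], [0.1, 0, 0, 0], [0.1, 0, 0, 0], [0.1, 0, 0, 0], [0.07, 0, 0, 0], [0.03, 0, 0, 0], [0, 0, 0, 0], [0, 0, 0, 0]]])

```text
t: 5.22
tool_pos: [0.47, 0.1912, 0.1655]
tool_rot: [1.384, 1.086, -1.383]
contact_force: [-0.1, -0.5, -0.0]
opening: 0.0853
```

```bash
python3 - <<'E'
from h import *
go([.470,.191,.125],np.radians(-13.75))
im,P=cam('wrist');save(im,'w2.png')
E
```

```text
t 5.2167 pos [0.47   0.1912 0.1655] tooly yaw -13.75 shift [ 0.162 -0.     0.001] turn 0.0 q [ 0.24 -0.17  1.96  0.    1.35  2.05]
```

View pics/w2.png

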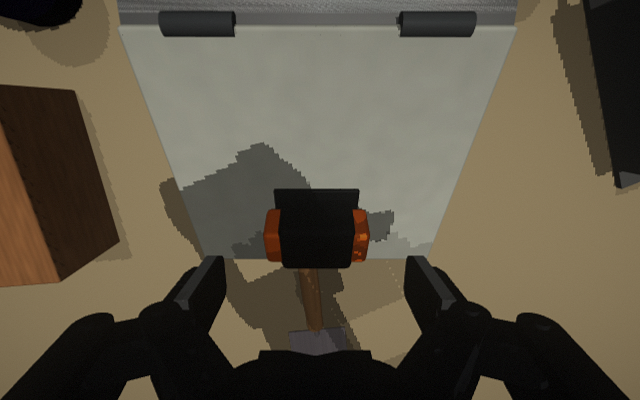

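>>> move_arm(increments=[[[0.06, 0, 0, 0], [0.06, 0, 0, 0], [0.03, 0, 0, 0], [0.012, 0, 0, 0], [0, 0, 0, 0], [0, 0, 0, 0]]])

```text
t: 5.77
tool_pos: [0.4704, 0.1914, 0.1255]
tool_rot: [1.385, 1.085, -1.382]
contact_force: [0.9, 0.7, 0.5]
opening: 0.0857
```

>>> move_arm(increments=[[[0, 0, 0, 0], [0, 0, 0, 0], [0, 0, 0, 0], [0, 0, 0, 0], [0, 0, 0, 0], [0, 0, 0, 0], [0, 0, 0, 0], [0, 0, 0, 0], [0, 0, 0, 0], [0, 0, 0, 0]]], gripper=1, squeeze=45)

```text
t: 6.6
tool_pos: [0.4705, 0.1903, 0.1272]
tool_rot: [1.382, 1.083, -1.384]
contact_force: [-5.7, -5.6, 11.3]
opening: 0.0444
```

```bash
python3 - <<'E'
from h import *
im,P=cam('wrist');cv2.imwrite('pics/w3.png',cv2.resize(im['pixels'][130:380,170:470,::-1],None,fx=2.4,fy=2.4))
E
```

```text
(no output)
```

View pics/w3.png

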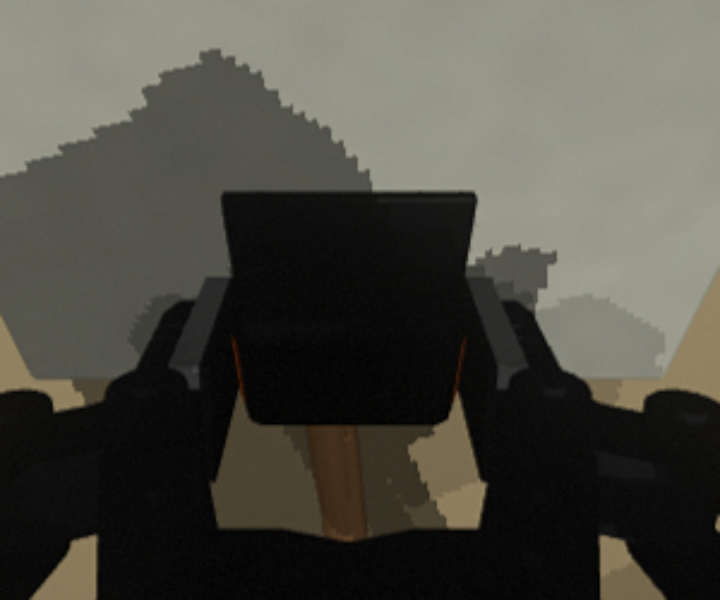

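>>> move_arm(increments=[[[-0.013, -0.003, 0, 0], [-0.013, -0.003, 0, 0], [-0.025, -0.004, 0, 0], [-0.025, -0.002, 0, 0], [-0.026, -0.001, 0, 0], [0, 0, 0, 0]]])

```text
t: 7.15
tool_pos: [0.4671, 0.1911, 0.1498]
tool_rot: [1.383, 1.083, -1.383]
contact_force: [2.9, -3.2, -2.8]
opening: 0.0444
```

```bash
cat >> h.py <<'E'
HX=np.array([.470,.191])+.1108*np.array([np.cos(np.radians(-13.75)),np.sin(np.radians(-13.75))])
def state(n='side'):
    o=ctrl.get_obs();print(o['t'],o['tool_pos'].round(4),o['contact_force'].round(1),o['opening'])
    im,P=cam(n);r=ctrl.trace(n,'orange_bin_lip')[0];c=np.array([*HX,.145])
    bx=np.array([np.cos(np.radians(-13.75)),np.sin(np.radians(-13.75)),0])
    X=P[r['region']&np.isfinite(P[...,2])]
    for _ in range(8):
        m=X.mean(0);n_=np.linalg.svd(X-m,full_matrices=False)[2][2];k=abs((X-m)@n_);X=X[k<max(.005,np.percentile(k,85))]
    n_*=np.sign(n_[2]) ; b=np.arctan2(n_@bx,n_[2]); print('score',r['score'],'lid theta',b+np.radians(25),'n',n_.round(3),len(X))
    return im,P
E
python3 - <<'E'
from h import *
state()
E
```

```text
7.15 [0.4671 0.1911 0.1498] [ 2.9 -3.2 -2.8] 0.0443581682702248
score 0.96 lid theta 0.1916689738275695 n [-0.237  0.05   0.97 ] 3101
```

>>> move_arm(increments=[[[-0.026, 0, 0, 0], [-0.026, 0.002, 0, 0], [-0.026, 0.003, 0, 0], [-0.025, 0.005, 0, 0], [-0.025, 0.006, 0, 0], [-0.025, 0.008, 0, 0], [-0.024, 0.009, 0, 0], [-0.024, 0.01, 0, 0], [-0.023, 0.012, 0, 0], [-0.022, 0.013, 0, 0], [-0.022, 0.014, 0, 0], [-0.021, 0.015, 0, 0], [-0.02, 0.016, 0, 0], [-0.019, 0.018, 0, 0], [-0.018, 0.019, 0, 0], [-0.017, 0.019, 0, 0], [0, 0, 0, 0], [0, 0, 0, 0]]])

```text
t: 8.75
tool_pos: [0.5081, 0.181, 0.2417]
tool_rot: [1.383, 1.084, -1.385]
contact_force: [-0.8, -6.2, -7.1]
opening: 0.0437
```

```bash
python3 - <<'E'
from h import *
im,P=state();save(im,'s2.png')
E
```

```text
8.75 [0.5081 0.181  0.2417] [-0.8 -6.2 -7.1] 0.04370158489392499
score 0.85 lid theta 1.0518063946820295 n [ 0.561 -0.137  0.816] 2244
```

View pics/s2.png

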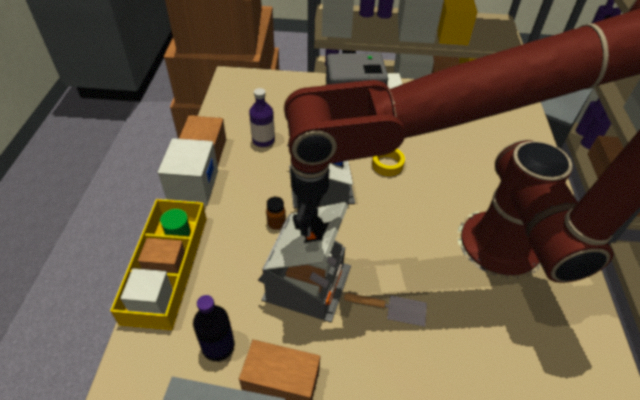

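>>> move_arm(increments=[[[0, 0, 0, 0], [0, 0, 0, 0], [0, 0, 0, 0], [0, 0, 0, 0], [0, 0, 0, 0], [-0.04, 0, 0, 0], [-0.08, 0, 0, 0], [-0.1, 0, 0, 0], [-0.06, 0, 0, 0]]], gripper=0)

```text
t: 9.6
tool_pos: [0.5084, 0.1824, 0.3148]
tool_rot: [1.387, 1.084, -1.379]
contact_force: [-0.1, 0.2, 0.8]
opening: 0.0853
```

>>> move_arm(increments=[[[-0.02, -0.06, 0, 0], [0, -0.09, 0, 0], [0, -0.1, 0, 0], [0, -0.09, 0, 0], [0, -0.06, 0, 0], [0, 0, 0, 0], [0, 0, 0, 0]]], gripper=1)

```text
t: 10.18
tool_pos: [0.4106, 0.206, 0.3172]
tool_rot: [1.385, 1.085, -1.38]
contact_force: [-0.2, -0.3, -0.1]
opening: 0.0006
```

```bash
python3 - <<'E'
from h import *
im,P=state();state('top')
bx=np.array([np.cos(np.radians(-13.75)),np.sin(np.radians(-13.75))]);o=ctrl.get_obs()
print('along',(o['tool_pos'][:2]-HX)@bx,'side',np.cross(bx,o['tool_pos'][:2]-HX),HX)
for n in('side','top'):
    im,P=cam(n);X=P[ctrl.trace(n,'orange_bin_lip')[0]['region']];X=X[np.isfinite(X[:,2])]
    a=(X[:,:2]-HX)@bx;print(np.percentile(a,[1,3,97]),np.percentile(X[:,2],[3,97,99]))
E
```

```text
10.1833 [0.4106 0.206  0.3172] [-0.2 -0.3 -0.1] 0.0005693422680087368
score 0.7 lid theta 1.0599585604567026 n [ 0.568 -0.137  0.812] 2474
10.2833 [0.4112 0.2057 0.3164] [-0.7  0.1  0.3] -0.00036481919647086936
score 0.69 lid theta 1.0661350511544498 n [ 0.571 -0.143  0.808] 1298
along -0.17135264078958945 side 8.897635201447762e-05 [0.5776247 0.1646644]
[-0.13219949 -0.13028039 -0.00577318] [0.15453338 0.24334457 0.24672754]
[0.20522853 0.20653173 0.26214557] [0.01200624 0.19219444 0.1937017 ]<stdin>:4: DeprecationWarning: Arrays of 2-dimensional vectors are deprecated. Use arrays of 3-dimensional vectors instead. (deprecated in NumPy 2.0)
```

>>> move_arm(increments=[[[0.1, 0, 0, 0], [0.12, 0, 0, 0], [0.09, 0, 0, 0], [0.035, 0, 0, 0], [0, 0.05, 0, 0], [0, 0.04, 0, 0], [0, 0.02, 0, 0], [-0.035, 0.026, 0, 0], [-0.036, 0.027, 0, 0], [-0.031, 0.031, 0, 0], [-0.031, 0.031, 0, 0], [-0.027, 0.035, 0, 0], [-0.026, 0.036, 0, 0], [-0.022, 0.038, 0, 0], [-0.021, 0.039, 0, 0], [-0.016, 0.041, 0, 0], [-0.015, 0.041, 0, 0], [0, 0, 0, 0]]])

```text
t: 12.08
tool_pos: [0.5236, 0.1781, 0.2957]
tool_rot: [1.387, 1.083, -1.381]
contact_force: [0.8, -1.0, -0.7]
opening: 0.0001
```

```bash
python3 - <<'E'
from h import *
im,P=state();save(im,'s3.png')
bx=np.array([np.cos(np.radians(-13.75)),np.sin(np.radians(-13.75))]);print((ctrl.get_obs()['tool_pos'][:2]-HX)@bx)
E
```

```text
12.0833 [0.5236 0.1781 0.2957] [ 0.8 -1.  -0.7] 0.00012685263753202652
score 0.71 lid theta 1.7717533394375722 n [ 0.97  -0.075  0.23 ] 303
-0.05728186369405451
```

View pics/s3.png

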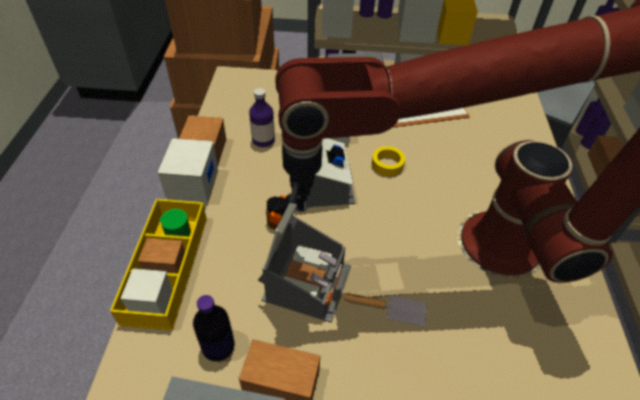

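>>> move_arm(increments=[[[-0.01, 0.04, 0, 0], [-0.01, 0.044, 0, 0], [-0.007, 0.033, 0, 0], [0, 0.033, 0, 0], [0, 0.03, 0, 0], [0, 0.02, 0, 0], [0, 0.016, 0, 0], [0, 0, 0, 0], [0, 0, 0, 0]]])

```text
t: 12.93
tool_pos: [0.574, 0.1657, 0.3012]
tool_rot: [1.384, 1.085, -1.383]
contact_force: [-0.0, 0.9, -0.0]
opening: 0.0001
```

```bash
python3 - <<'E'
from h import *
im,P=state();save(im,'s4.png')
bx=np.array([np.cos(np.radians(-13.75)),np.sin(np.radians(-13.75))]);print((ctrl.get_obs()['tool_pos'][:2]-HX)@bx)
E
```

```text
12.9333 [0.574  0.1657 0.3012] [-0.   0.9 -0. ] 6.031745399777784e-05
score 0.95 lid theta -1.0273568060222764 n [-0.965  0.24   0.107] 1505
-0.004196952676398907
```

>>> move_arm(increments=[[[0, -0.05, 0, 0], [0, -0.1, 0, 0], [0, -0.12, 0, 0], [-0.02, -0.1, 0, 0], [-0.03, -0.1, 0, 0], [-0.02, -0.06, 0, 0], [0, 0, 0, 0], [0, 0, 0, 0], [0, 0, 0, 0]]])

```text
t: 13.78
tool_pos: [0.4451, 0.1972, 0.3186]
tool_rot: [1.384, 1.085, -1.383]
contact_force: [-0.0, 0.2, -0.3]
opening: -0.0001
```

```bash
python3 - <<'E'
from h import *
im,P=state();save(im,'s5.png')
for n in('top','side'):
    im,P=cam(n)
    for t in('blue_bin','canister','polish_dark','polish_purple','carton_white','carton_brown','tape_roll','scraper'):
        for r in ctrl.trace(n,t)[:1]: print(n,t,round(r['score'],2),np.nanmedian(P[r['region']],0).round(3))
E
```

```text
13.7833 [0.4451 0.1972 0.3186] [-0.   0.2 -0.3] -5.613021482893503e-05
score 0.97 lid theta -1.0389911595926633 n [-0.967  0.236  0.095] 1575
top blue_bin 0.86 [ 0.496 -0.161  0.12 ]
top canister 0.49 [ 0.606 -0.005  0.081]
top polish_purple 0.95 [ 0.691 -0.334  0.125]
top carton_white 0.58 [ 0.465 -0.416  0.098]
top carton_brown 0.64 [0.535 0.428 0.079]
top tape_roll 0.75 [ 0.305 -0.271  0.034]
top scraper 0.53 [0.397 0.217 0.018]
side blue_bin 0.88 [ 0.537 -0.093  0.115]
side polish_dark 0.85 [0.686 0.388 0.125]
side polish_purple 0.75 [ 0.702 -0.318  0.097]
side carton_brown 0.96 [0.542 0.446 0.079]
side tape_roll 0.7 [ 0.305 -0.254  0.027]
side scraper 0.61 [0.281 0.23  0.003]
```

View pics/s5.png

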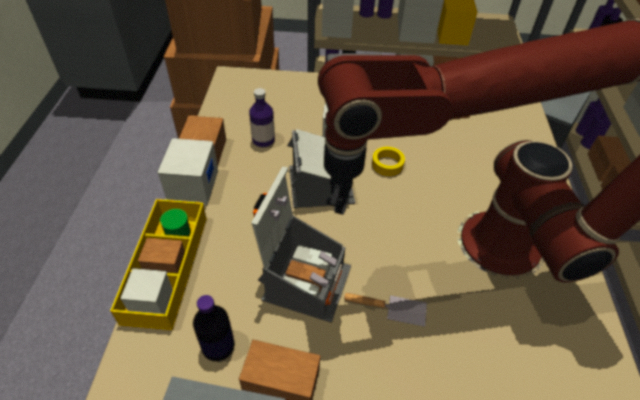

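```bash
python3 -c "
from h import *
print(ctrl.finish_job())"
```

```text
the job is handed in; nothing more can be done
None
```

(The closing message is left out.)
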